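# Pack the finger rolls and clip the cover on

### The arm

A 6-joint arm with a two-finger parallel gripper is mounted at the origin on the work surface. World frame = base frame: x ahead of the robot, y to its left, z up, the work surface at z = 0. Lengths are in m, angles in rad, forces in N, time in s.
With the tool pointing down it reaches from about 0.425 to 0.95 m from the base axis. Payload 3.5 kg.
Tool frame: the origin (TCP) lies midway between the tips of the shut fingers; the grasp point (between the pads) lies ctrl.grasp_offset behind it (ctrl.grasp_offset is the distance from the TCP to the grasp point, in m); x points along the fingers, y is the direction in which the jaws open and shut, and the axes are right-handed (so a half turn about x gives the same grasp; the last joint's range is limited). The gripper opens to 85 mm and grips with 20 to 120 N. Pads are 22 mm wide; open, the fingers measure 114 mm over their backs; the gripper's body (76 mm by 85 mm) begins 54 mm behind the grasp point. The pads swing forward as they close: fully open they stand 13 mm farther back than shut.
Start: joints at [-0.15, 0.286, 1.577, -0, 1.279, -0.15], TCP at [0.675, 0, 0.231] pointing down, gripper open.
Joint ranges: [-2.77, 2.77], [-0.9, 2.22], [0.21, 2.48], [-1.53, 4.67], [0.24, 2.81], [-2.84, 2.84]. Speed limits (rad/s): [2.79, 2.79, 3.14, 3.14, 3.14, 3.14].

### API

Orientations are given as a unit quaternion [x, y, z, w].
In Python, from plant import readout, read_camera, sign_off, ctrl gives the robot as it stands.
- The arm moves only by the tool drive_tool, never from a script. Its argument "steps" is a list of rows, each a list of 5 numbers: the shift along the tool's x, y, z in cm, then the turn about the tool's x in degrees, then the opening, from 0 (shut) to 1 (fully open). A call has 1 to 10 rows; each row shifts and turns the commanded pose from where the row before left it, along the tool's axes as they then stand; what a row does not reach is not made up. A row lasts 1/10 s, in which the tool goes at most 50 mm and 8.59 degrees, less where a joint would pass 70% of its speed; a pose out of reach is approached as far as the arm can. A call is refused whole if a number of a shift passes 5 or a number of a turn 8.59, either way. A call with a gripper value outside its range is refused whole. The fingers move at their own pace and stop on an object; "force" is the grip in N (left out, the last holds). Time passes only in rows, so rows that do not move let the fingers close. It gives the time, the measured TCP pose, the force and the opening at its end, in the units of the state.
- readout.get_state(): the state, without advancing time (a new reading comes with each control period).
- read_camera(name): name is "scene" or "side" or "wrist"; returns a dict with "frame" (384x512x3 uint8, red, green, blue), "vertical_fov" (degrees; the focal length in pixels is half the picture's height over the tangent of half this angle, whatever the lens; pixels are square), "cx", "cy" (the principal point, pixels), "k1" (the pictures are not rectified: a ray, as slopes to the right and down, at radius r is drawn at 1 + k1 r^2 times it, then the intrinsics apply), "eye" and "orientation" of the camera in the world. Camera axes: x right, y up, looking along -z (the intrinsics and any distortion apply to the point x, -y, -z); pixel columns grow to the right and rows downward; lengths in m; the calibration is good to about 2 mm. A picture is of the moment at which its call begins. There is no depth.
- sign_off(): hands the job in, once; it reports no verdict.
The state is a dict: "time": time; "qpos": joint angles; "dq": joint speeds; "joint_efforts": joint torques, N m; "eef_pos": TCP position; "tcp_rot": TCP orientation; "contact_force": force on the tool from outside, world axes, zero at the start; "wrist_torque": the same for the moment, N m; "opening": opening from 0.0 (shut) to 1.0 (fully open).
Only numpy, scipy, OpenCV 4.12 (cv2) and the standard library are available. Lean on these libraries where they do the work, as an engineer would, in place of code of your own. Each camera call takes 0.05 s, during which the arm holds its last target. There are 200 camera calls.

### The job

Pack all the finger rolls from the cooling sheet into the steel carrier, flat side down in one layer, holding each with only a light grip so that none is squashed. Then lay the cover on and push it straight down until both end hooks click over it and it sits level and fully home. Leave the round buns and the jar alone.

Things in the scene. Friction and masses are not known exactly. Their poses are not given: they have to be found in the camera images.
- roll1: golden finger roll of bread, 80 mm long (its x), 44 mm wide (y) at mid length, rounded ends and top, 39 mm high, 45 g; origin at the centre of its flat underside, z up; widest 17 mm above the underside. Soft goods: grip it across its width with about 20 N; more than 35 N per finger squashes it. None when absent
- roll2: another finger roll exactly like roll1 (None when absent)
- roll3: another finger roll exactly like roll1 (None when absent)
- roll4: another finger roll exactly like roll1 (None when absent)
- roll5: another finger roll exactly like roll1 (None when absent)
- roll6: another finger roll exactly like roll1 (None when absent)
- sheet: flat rimless aluminium cooling sheet, 290 (x) x 230 (y) x 4 mm, fixed to the bench, on which the rolls lie spread out; origin at the centre of its underside
- carrier: open steel box, fixed to the bench, 270 (x) x 210 (y) x 52 mm outside; walls and floor 5 mm (inside 260 x 200 mm); origin at the centre of its underside. A snap hook stands at the middle of each short end (+x, -x). Six rolls fit in one layer with room for the fingers: laid along the carrier's y, in two rows (y = +-50 mm) of three (x = -80, 0, 80 mm)
- hook_far (a joint): deflection (rad) of the grey snap hook at the carrier's +x end: 0 = upright, positive = bent outwards (about 0.1 as the cover passes). 50 mm wide in y, 88 mm high; its inner face is a ramp, 148 mm from the carrier's centre at the top, leaning in to a lip 135 mm from the centre, 60 mm above the carrier's origin. The cover's end spreads it and is caught under the lip
- hook_near (a joint): the same for the snap hook at the carrier's -x end
- cover: white flat clip-on cover, plate 280 (x) x 214 (y) x 6 mm, 250 g, on two ribs along x, 8 mm deep and 10 mm thick, at y = +-91 mm, which drop just inside the carrier's long walls (4 mm play). Origin at the centre, level with the ribs' undersides; plate from z = 8 to 14 mm. Either way round fits, long side along the carrier's. Home: origin 44 mm above the carrier's origin, level
- cover_grip (a point): point in the cover's grey bar handle, over the middle of the cover, 42 mm above the cover's origin. The handle runs along the cover's y: 100 mm long, 24 mm wide (x), from 14 to 54 mm above the cover's origin. About 10 to 25 N of downward push in all, over the last 25 mm, clicks both hooks
- cover_end_a (a point): point on the top of the cover plate at its +x end (130 mm from the middle); 58 mm above the carrier's origin when home
- cover_end_b (a point): the same at the cover's -x end
- bun1: round bun, 84 mm across, 48 mm high: a bystander, to be left alone
- bun2: another round bun, a bystander
- jar: glass jar, 84 mm across, 130 mm high, a bystander
Not all that is in view belongs to the job. What is shaped like the roll1 but black or white is not meant.

How it is judged:
By the outcome, as a careful person would: the job done as asked, in the order asked, and still so for the second after the job is handed in, with the robot touching nothing.
Of roll1, roll2, roll3, roll4, roll5, roll6 only 4 to 6 are there at a start; the rules pass over those that are not, and their reading is None.
At some moment in a run one of roll1, roll2, roll3, roll4, roll5, roll6, cover may be knocked a few centimetres aside while the robot is not near it.
It also fails if it takes over 210 s, if anything falls off the work surface, if the arm or the gripper's body presses on something with over 40 N, if the wrist force passes 120 N, or if a joint passes its speed limit or range.

## Working session

There is one attempt and no reset: what is moved stays moved. The work goes in short steps, Python scripts to look and compute and a tool call to move; the robot and the scene stay as the last step left them, time stands still between calls to the robot, and variables do not carry over. Pictures are saved under pics/ and viewed, about 12 in all and at most 16, crops included, and the job is handed in when it is done.

Besides the shell and the picture viewer there is one more tool, called as name(argument=value, ...), one argument or row to a line, values as JSON. drive_tool: Moves the arm, as the interface text tells. Its arguments: {"type":"object","properties":{"steps":{"type":"array","items":{"type":"array","items":{"type":"number"}}},"force":{"type":"number"}},"required":["steps"]}

```bash
mkdir -p pics; ls
cat > h.py <<'E'
import numpy as np, cv2
from scipy.spatial.transform import Rotation as R
from plant import readout, read_camera, sign_off, ctrl
def grab(n,f=None):
    c=read_camera(n)
    if f: cv2.imwrite('pics/'+f,c['frame'][:,:,::-1])
    return c
def K(c):
    f=c['frame'].shape[0]/2/np.tan(np.radians(c['vertical_fov'])/2); return f
def ray(c,u,v):
    f=K(c); x,y=(u-c['cx'])/f,(v-c['cy'])/f
    xu,yu=x,y
    for _ in range(30):
        s=1+c['k1']*(xu*xu+yu*yu); xu,yu=x/s,y/s
    return R.from_quat(c['orientation']).apply([xu,-yu,-1.])
def pt(c,u,v,z):
    d=ray(c,u,v); e=np.array(c['eye']); return e+d*(z-e[2])/d[2]
def proj(c,p):
    q=R.from_quat(c['orientation']).inv().apply(np.array(p)-np.array(c['eye']))
    x,y=q[...,0]/-q[...,2],-q[...,1]/-q[...,2]
    s=1+c['k1']*(x*x+y*y); f=K(c)
    return np.stack([x*s*f+c['cx'],y*s*f+c['cy']],-1)
E
python3 - <<'E'
from h import *
import pickle
d={}
for n in ['scene','side','wrist']:
    d[n]=c=grab(n,n+'0.png'); print(n,{k:v for k,v in c.items() if k!='frame'})
pickle.dump(d,open('c0.pkl','wb'))
print(readout.get_state(), ctrl.grasp_offset)
E
```

```text
pics
scene {'vertical_fov': 47.25959392956383, 'cx': 256.44047551634037, 'cy': 197.53998381564318, 'k1': -0.16647017242598366, 'eye': array([ 1.27026986, -0.53115957,  0.90666979]), 'orientation': array([0.35283421, 0.18155203, 0.41852399, 0.81693608])}
side {'vertical_fov': 57.76456556504884, 'cx': 251.16543130500662, 'cy': 185.30754093060963, 'k1': -0.04523841698783798, 'eye': array([ 0.03051028, -0.62215066,  0.61131141]), 'orientation': array([ 0.43803404, -0.14263517, -0.28304553,  0.84122923])}
wrist {'vertical_fov': 60.07068224138103, 'cx': 249.55742866859268, 'cy': 185.63660113146904, 'k1': -0.013250537539114246, 'eye': array([0.67515292, 0.06402609, 0.37258735]), 'orientation': array([-1.31025419e-01,  1.39482667e-03,  3.22334522e-04,  9.91377975e-01])}
{'time': 0.15, 'qpos': array([-1.50020141e-01,  2.86985666e-01,  1.57784625e+00, -6.71019308e-06,
        1.27861610e+00, -1.50016713e-01]), 'dq': array([ 0.00199622, -0.00276763, -0.00587164, -0.00173678, -0.00152094,
       -0.00050739]), 'joint_efforts': array([ 7.91554030e-04, -4.06602967e+01, -2.93140125e+01, -8.94972595e-05,
        3.96185191e-03, -2.97825103e-06]), 'eef_pos': array([6.74482970e-01, 9.25294958e-05, 2.30246277e-01]), 'tcp_rot': array([ 0.49960902,  0.50052602, -0.50039129,  0.4994728 ]), 'contact_force': array([ 1.14744421, -0.14360403,  0.33016237]), 'wrist_torque': array([ 0.01741794, -0.03485973, -0.00291166]), 'opening': 0.9996531058895703} 0.0187
```

View pics/scene0.png

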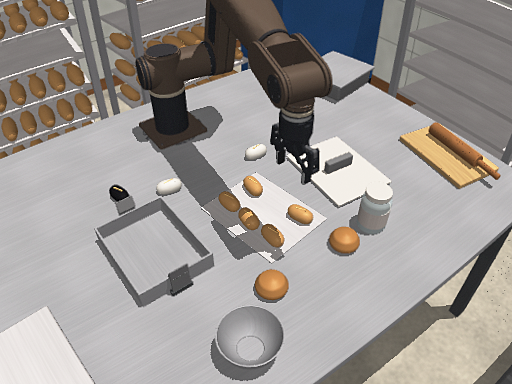

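View pics/side0.png

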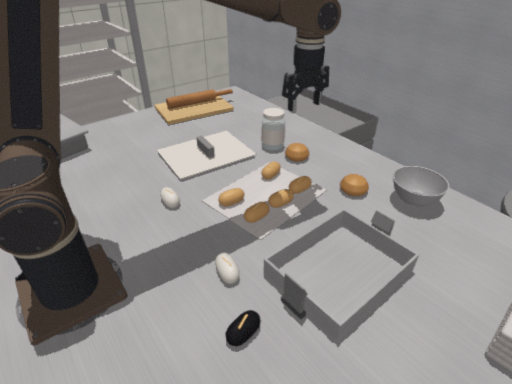

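The pictures show 5 golden rolls on the sheet, at scene pixels (253,186), (229,202), (249,218), (273,236) and (300,213). The white shapes at (255,152) and (168,187) and the black one at (119,191) are decoys. Golden colour and lying on the sheet is what fits the description. The carrier is at (153,248), the cover at (340,168). I'll enlarge to measure.

Run:
```python
import cv2
a=cv2.imread('pics/scene0.png')
b=cv2.resize(a[135:285,195:395],None,fx=4,fy=4,interpolation=cv2.INTER_CUBIC)
cv2.imwrite('pics/crop1.png',b)
s=cv2.imread('pics/scene0.png')[180:310,85:225]
cv2.imwrite('pics/crop2.png',cv2.resize(s,None,fx=4.5,fy=4.5,interpolation=cv2.INTER_CUBIC))
```

```text
(no output)
```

View pics/crop1.png

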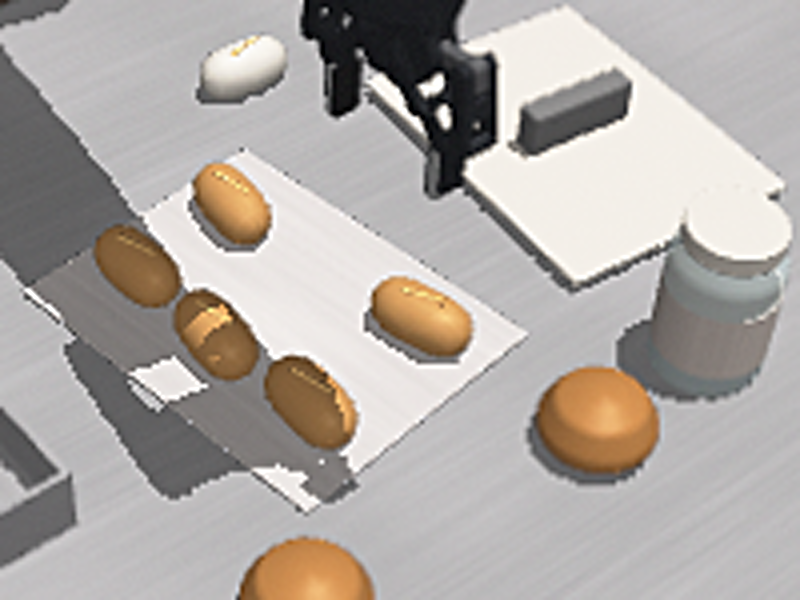

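View pics/crop2.png

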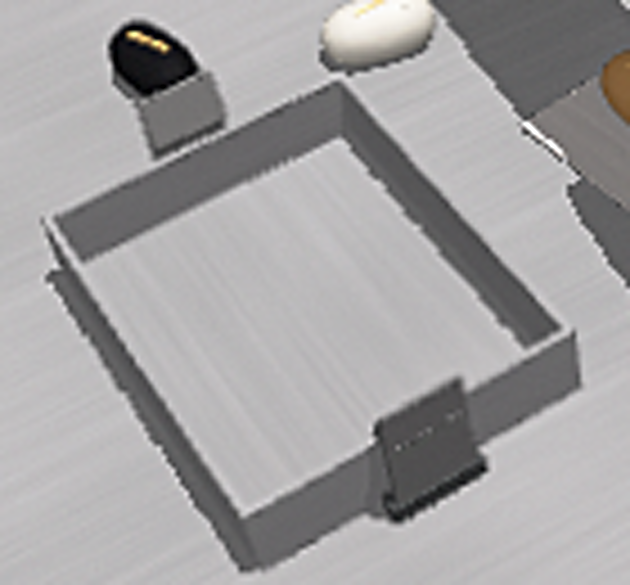

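View pics/wrist0.png

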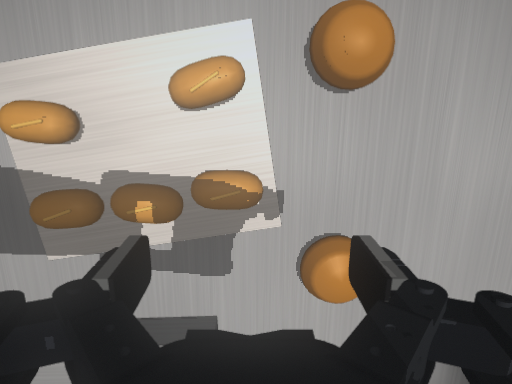

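```bash
cat >> h.py <<'E'
from scipy.optimize import least_squares
def rect(cams,pts,hx,hy,z,g):
    """fit x,y,yaw to corners; pts: list of (cam,u,v,sx,sy,z)"""
    def res(p):
        c,s=np.cos(p[2]),np.sin(p[2]); r=[]
        for k,u,v,sx,sy,zz in pts:
            X=[p[0]+c*sx*hx-s*sy*hy,p[1]+s*sx*hx+c*sy*hy,zz]
            r+=list(proj(cams[k],X)-[u,v])
        return np.array(r)
    o=least_squares(res,g); return o.x,o.fun.round(1)
def blobs(c,amin=250,amax=9000):
    h=cv2.cvtColor(c['frame'],cv2.COLOR_RGB2HSV)
    m=((h[...,0]>=8)&(h[...,0]<=22)&(h[...,1]>130)&(h[...,2]>50)).astype(np.uint8)
    m=cv2.morphologyEx(m,cv2.MORPH_OPEN,np.ones((3,3)));m=cv2.morphologyEx(m,cv2.MORPH_CLOSE,np.ones((3,3)))
    out=[]
    for k in cv2.findContours(m,cv2.RETR_EXTERNAL,cv2.CHAIN_APPROX_NONE)[0]:
        if amin<cv2.contourArea(k)<amax: out.append(k[:,0,:])
    return out
def rolls(c,z=.021,**k):
    """project contours to plane z, min-area ellipse"""
    o=[]
    for k in blobs(c,**k):
        P=np.array([pt(c,u,v,z)[:2] for u,v in k])
        (x,y),(a,b),t=cv2.fitEllipse((P*1000).astype(np.float32))
        yaw=(t+90+90)%180-90
        o.append((x,y,b,a,yaw,*k.mean(0).round()))
    return o
E
python3 - <<'E'
from h import *
import pickle
d=pickle.load(open('c0.pkl','rb')); np.set_printoptions(suppress=True,precision=4)
q=lambda x,y:(85+x/4.5,180+y/4.5)
w=lambda x,y:(195+x/4,135+y/4)
for n in ['wrist','side','scene']:
    print(n)
    for r in rolls(d[n]): print(np.round(r,0))
# raw corners
C=[q(342,80),q(577,330),q(245,517),q(47,218)]
for u in C: print('car',pt(d['scene'],*u,.052))
for u in [w(567,5),w(783,185),w(575,286)]: print('cov',pt(d['scene'],*u,.014))
for u in [(343,218),(415,258),(266,263)]: print('carside',pt(d['side'],*u,.052))
for u in [(160,152),(222,135),(254,154),(191,172)]: print('covside',pt(d['side'],*u,.014))
E
```

```text
wrist
[ 769. -135.   91.   62.  -80.  331.  270.]
[448. -63.  50.  22.  -5.  53. 214.]
[556. -61.  28.  21. -89. 144. 211.]
[664. -26.  65.  14. -13. 234. 181.]
[447.  40.  77.  42.  -2.  33. 121.]
[631.  81.  68.  31.  16. 207.  79.]
[777. 115.  81.  76. -41. 353.  43.]
side
[ 775. -131.  104.   74.   33.  354.  185.]
[774. 116. 109.  72.  46. 297. 152.]
[727. 775. 299. 115.  -6. 191.  99.]
scene
[ 777. -134.   87.   79.  -40.  271.  285.]
[776. 113.  92.  77. -52. 344. 240.]
[649. -34.  86.  45.  -8. 273. 235.]
[512. -54. 204.  46.   2. 239. 210.]
[697. 750. 355.  80. -10. 464. 151.]
[-649. -437.  251.   59.   -3.   17.   92.]
[-646. -348.  251.   60.   -3.   36.   86.]
[-644. -260.  258.   60.   -3.   55.   79.]
[-666.  426.  253.  181.  -73.  185.   37.]
[-1771.  -247.   729.    99.    -3.    15.    17.]
[-1665.    12.   526.   105.    -2.    56.     8.]
[-1749.  -115.   708.    99.    -3.    35.    11.]
car [ 0.3726 -0.2239  0.052 ]
car [ 0.6345 -0.2092  0.052 ]
car [ 0.6417 -0.4179  0.052 ]
car [ 0.376  -0.4265  0.052 ]
cov [0.4085 0.4354 0.014 ]
cov [0.6851 0.408  0.014 ]
cov [0.6706 0.1948 0.014 ]
carside [ 0.5998 -0.2343  0.052 ]
carside [ 0.6212 -0.4189  0.052 ]
carside [ 0.3574 -0.2326  0.052 ]
covside [0.4066 0.4134 0.014 ]
covside [0.6477 0.3887 0.014 ]
covside [0.6564 0.2016 0.014 ]
covside [0.43   0.2336 0.014 ]
```

```bash
sed -i 's/m=((h.*/m=((((h[...,0]>=4)\&(h[...,0]<=28)\&(h[...,1]>110)\&(h[...,2]>25))).astype(np.uint8))/; s/np.ones((3,3)));m=/np.ones((2,2)));m=/; s/CLOSE,np.ones((3,3))/CLOSE,np.ones((5,5))/' h.py
python3 - <<'E'
from h import *
import pickle
d=pickle.load(open('c0.pkl','rb')); np.set_printoptions(suppress=True,precision=4)
for n in ['wrist','side','scene']:
    print(n)
    for r in rolls(d[n]):
        if r[0]>300 and abs(r[1])<200: print(np.round(r,0))
q=lambda x,y:(85+x/4.5,180+y/4.5)
w=lambda x,y:(195+x/4,135+y/4)
print(rect(d,[('scene',*q(342,80),-1,1,.052),('scene',*q(577,330),1,1,.052),('scene',*q(245,517),1,-1,.052),('scene',*q(47,218),-1,-1,.052)],.135,.105,.052,[.506,-.319,0]))
print(rect(d,[('scene',*w(567,5),-1,1,.014),('scene',*w(783,185),1,1,.014),('scene',*w(575,280),1,-1,.014)],.14,.107,.014,[.54,.315,0]))
s=readout.get_state();print(R.from_quat(s['tcp_rot']).as_matrix())
for k,P in dict(car=[.506,-.319,.052],cov=[.54,.315,.014]).items(): print(k,proj(d['side'],P))
E
```

```text
wrist
[ 769. -136.   93.   63.  -78.  332.  271.]
[467. -60.  82.  44.   5.  66. 210.]
[559. -55.  81.  40.  -4. 146. 206.]
[650. -36.  76.  44.   3. 227. 190.]
[451.  38.  84.  43.  -3.  37. 122.]
[631.  78.  79.  41.  16. 207.  82.]
[777. 113.  82.  81. -63. 353.  44.]
side
[557. -50. 303.  51.   7. 278. 200.]
[ 774. -136.  109.   76.   34.  355.  186.]
[773. 109. 116.  73.  46. 298. 153.]
scene
[ 781. -134.   87.   79.  -41.  272.  286.]
[781. 113.  92.  79. -53. 345. 241.]
[636.  78.  82.  54.   6. 301. 215.]
[566. -46. 293.  52.   6. 252. 220.]
(array([ 0.5051, -0.3189,  0.0377]), array([ 0.5, -1.9,  0.4,  0.3,  0.1,  0.9, -1.1, -0. ]))
(array([ 0.5365,  0.3166, -0.0914]), array([-0.2, -0.3,  0.6, -0.2, -0.4,  0.3]))
[[-0.0018  1.     -0.    ]
 [ 0.0003 -0.     -1.    ]
 [-1.     -0.0018 -0.0003]]
car [344.1578 255.2654]
cov [207.5435 151.3613]
```

Five golden rolls fitted in the wrist view (mm, degrees): (467,-60,5), (559,-55,-4), (650,-36,3), (451,38,-3), (631,78,16). The carrier is at (505,-319), yaw 2.2°, and the cover at (536,317), yaw -5.2°. I'll start with the roll at (631,78), turning the jaw to about 106°.

drive_tool(
  steps=[
    [0, -2.2, -3.9, 0, 1],
    [0, -2.15, -3.9, 0, 1],
    [1, 0, 0, -8.2, 1],
    [1, 0, 0, -8.2, 1],
    [1, 0, 0, -8.2, 1],
    [1, 0, 0, -8.2, 1],
    [1, 0, 0, -8.2, 1],
    [1, 0, 0, -8.2, 1],
    [1, 0, 0, -8.2, 1],
    [1, 0, 0, -8.2, 1],
  ],
  force=20,
)

```text
time: 1.15
eef_pos: [0.6312, 0.0781, 0.1504]
tcp_rot: [0.147, 0.692, -0.147, 0.691]
contact_force: [0.3, -0.4, 1.3]
opening: 1.0
```

drive_tool(
  steps=[
    [1, 0, 0, -8.2, 1],
    [1, 0, 0, -8.2, 1],
    [1, 0, 0, -8.2, 1],
    [1, 0, 0, -8.2, 1],
    [1, 0, 0, -8.2, 1],
    [0, 0, 0, 0, 1],
  ],
)

```text
time: 1.75
eef_pos: [0.6299, 0.0781, 0.099]
tcp_rot: [-0.102, 0.701, 0.102, 0.698]
contact_force: [-0.6, 0.1, 0.8]
opening: 1.0
```

```bash
cat >> h.py <<'E'
def st():
    s=readout.get_state(); M=R.from_quat(s['tcp_rot']).as_matrix()
    jaw=np.degrees(np.arctan2(M[1,1],M[0,1]))
    print('t %.2f'%s['time'],'tcp',(s['eef_pos']*1000).round(1),'jaw %.1f'%jaw,'q6 %.2f'%s['qpos'][5],'F',s['contact_force'].round(1),'open %.2f'%s['opening'],'axis',M[:,0].round(3))
    return s,M,jaw
def go(x,y,z,jaw=None):
    """mm world target: shifts in the tool axes as they now stand (cm), turn about tool x"""
    s,M,j=st(); d=np.array([x,y,z])/1000-s['eef_pos']
    print('->tool shift cm',(M.T@d*100).round(2),'turn',None if jaw is None else round(-(((jaw-j)+180)%360-180),1))
E
python3 - <<'E'
from h import *
c=grab('wrist','w1.png')
for r in rolls(c):
    if r[0]>300 and abs(r[1])<200: print(np.round(r,0))
go(631,78,4,106)
E
```

```text
[632.  79.  84.  44.  17. 252. 196.]
[651. -36.  85.  47.  -3.  84. 175.]
[567. -51.  67.  50. -18.  83.  41.]
t 1.80 tcp [630.6  78.1 100.1] jaw 106.4 q6 -1.89 F [ 0.3  0.1 -0.2] open 1.00 axis [-0.003  0.    -1.   ]
->tool shift cm [ 9.61 -0.02  0.06] turn 0.4
```

drive_tool(
  steps=[
    [3, 0, 0, 0, 1],
    [3, 0, 0, 0, 1],
    [2, 0, 0, 0, 1],
    [1, 0, 0, 0, 1],
    [0.6, 0, 0, 0, 1],
    [0, 0, 0, 0, 0],
    [0, 0, 0, 0, 0],
    [0, 0, 0, 0, 0],
    [0, 0, 0, 0, 0],
    [0, 0, 0, 0, 0],
  ],
  force=20,
)

```text
time: 2.8
eef_pos: [0.6327, 0.0781, 0.007]
tcp_rot: [-0.102, 0.699, 0.102, 0.701]
contact_force: [-1.1, 0.5, 5.6]
opening: 0.489
```

Run:
```python
from h import *
st(); 
a=grab('side')['frame'][130:230,200:330,::-1]; b=grab('wrist')['frame'][:,:,::-1]
cv2.imwrite('pics/m1.png',np.hstack([cv2.resize(a,(499,384)),b[:, 100:400]]))
```

```text
t 2.80 tcp [632.7  78.1   7. ] jaw 106.6 q6 -1.90 F [-1.1  0.5  5.6] open 0.49 axis [ 0.003  0.    -1.   ]
```

View pics/m1.png

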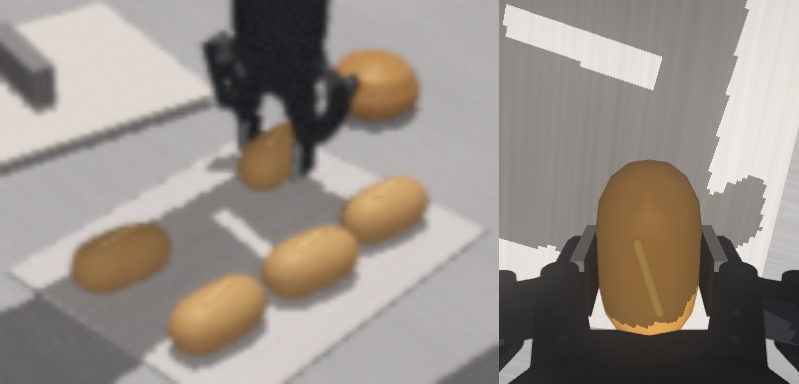

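Roll 1 is held centred. The fingertips just touch the sheet at TCP z = 7 mm, so I'll use about 8 mm from now on.

drive_tool(
  steps=[
    [-2, 0, 0, 0, 0],
    [-4, 0, 0, 0, 0],
    [-4, 0, 0, 8, 0],
    [0, 0, 0, 8, 0],
    [0, 0, 0, 8, 0],
    [0, 0, 0, 8, 0],
    [0, 0, 0, 8, 0],
    [0, 0, 0, 8, 0],
    [0, 0, 0, 8, 0],
    [0, 0, 0, 8, 0],
  ],
)

```text
time: 3.9
eef_pos: [0.631, 0.0779, 0.1047]
tcp_rot: [0.286, 0.647, -0.286, 0.646]
contact_force: [0.1, -0.5, -0.5]
opening: 0.489
```

drive_tool(
  steps=[
    [0, 0, 0, 8, 0],
    [0, 0, 0, 8, 0],
    [0, 0, 0, 8, 0],
    [0, 0, 0, 8, 0],
    [0, 0, 0, 8.4, 0],
    [0, -0.6, 3.5, 0, 0],
    [0, -0.7, 3.8, 0, 0],
    [0, -0.7, 3.8, 0, 0],
    [0, -0.7, 3.8, 0, 0],
    [0, -0.7, 3.8, 0, 0],
  ],
)

```text
time: 4.9
eef_pos: [0.6039, -0.1115, 0.1048]
tcp_rot: [0.49, 0.51, -0.49, 0.509]
contact_force: [0.2, 0.1, -0.7]
opening: 0.491
```

drive_tool(
  steps=[
    [0, -0.7, 3.8, 0, 0],
    [0, -0.7, 3.8, 0, 0],
    [0, -0.7, 3.8, 0, 0],
    [0, -0.6, 3.0, 0, 0],
    [0, 0, 0, 0, 0],
  ],
)

```text
time: 5.4
eef_pos: [0.5823, -0.2589, 0.1051]
tcp_rot: [0.491, 0.508, -0.492, 0.509]
contact_force: [-0.3, -0.2, -1.0]
opening: 0.489
```

Run:
```python
from h import *
go(583,-266,9,2.2)
b=grab('wrist','w2.png'); print(b['eye'])
import pickle; pickle.dump(b,open('w2.pkl','wb'))
```

```text
t 5.40 tcp [ 582.3 -258.9  105.1] jaw 1.9 q6 -0.61 F [-0.3 -0.2 -1. ] open 0.49 axis [-0.    -0.001 -1.   ]
->tool shift cm [9.61 0.05 0.7 ] turn -0.3
[ 0.58049209 -0.19482884  0.24750771]
```

View pics/w2.png

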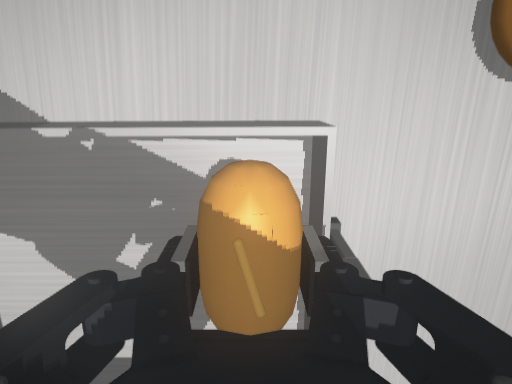

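Run:
```python
from h import *
import pickle
b=pickle.load(open('w2.pkl','rb'))
for u in [(335,122),(0,122),(150,122),(329,134),(10,135)]: print(u,(pt(b,*u,.052)*1000).round(1))
c,s=np.cos(.038),np.sin(.038)
print(505.1+135*c-105*s, -318.9+135*s+105*c)
```

```text
(335, 122) [ 630.4 -207.8   52. ]
(0, 122) [ 435.  -214.2   52. ]
(150, 122) [ 523.  -211.5   52. ]
(329, 134) [ 627.6 -214.8   52. ]
(10, 135) [ 439.8 -221.7   52. ]
636.0135019189971 -208.84703540883254
```

drive_tool(
  steps=[
    [2, -0.4, 0.7, -0.2, 0],
    [3, 0, 0, 0, 0],
    [2, 0, 0, 0, 0],
    [1.5, 0, 0, 0, 0],
    [0.7, 0, 0, 0, 0],
    [0.4, 0, 0, 0, 0],
    [0, 0, 0, 0, 0],
  ],
)

```text
time: 6.15
eef_pos: [0.5799, -0.262, 0.0096]
tcp_rot: [0.489, 0.51, -0.489, 0.511]
contact_force: [-0.2, 1.0, -0.7]
opening: 0.49
```

drive_tool(
  steps=[
    [0, 0, 0, 0, 0.66],
    [0, 0, 0, 0, 0.66],
    [0, 0, 0, 0, 0.66],
    [-1, 0, 0, 0, 0.66],
    [-3, 0, 0, 0, 0.66],
    [-4, 0, 0, 0, 0.66],
    [-4, 0, 0, 0, 0.8],
    [0, 0, 0, 0, 1],
  ],
)

```text
time: 6.95
eef_pos: [0.5836, -0.2648, 0.1385]
tcp_rot: [0.49, 0.505, -0.488, 0.516]
contact_force: [1.1, -0.4, 0.2]
opening: 0.942
```

Run:
```python
from h import *
b=grab('wrist','w3.png');import pickle; pickle.dump(b,open('w3.pkl','wb'))
for r in rolls(b,.022): print(np.round(r,0))
go(650,-36,110,90)
```

```text
[ 581. -263.   83.   44.  -88.  244.  174.]
[ 754. -150.   60.   39.  -55.  489.   32.]
t 7.00 tcp [ 582.  -263.8  135.1] jaw 2.4 q6 -0.63 F [-0.3  0.3  0.3] open 1.00 axis [ 0.008 -0.005 -1.   ]
->tool shift cm [  2.44   7.73 -22.49] turn -87.6
```

View pics/w3.png

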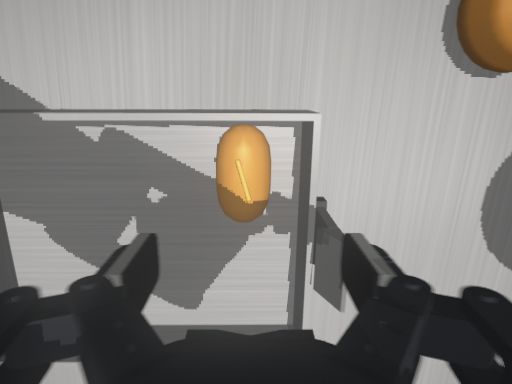

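Run:
```python
from h import *
import pickle
b=pickle.load(open('w3.pkl','rb'))
for u,z in [((320,112),.052),((0,110),.052),((311,122),.052),((296,128),.005),((295,325),.005),((14,290),.005),((18,325),.005),((5,230),.005)]: print(u,z,(pt(b,*u,z)*1000).round(1))
```

```text
(320, 112) 0.052 [ 630.2 -209.9   52. ]
(0, 110) 0.052 [ 415.3 -217.2   52. ]
(311, 122) 0.052 [ 624.7 -216.8   52. ]
(296, 128) 0.005 [ 622.1 -225.7    5. ]
(295, 325) 0.005 [ 636.4 -416.3    5. ]
(14, 290) 0.005 [ 368.2 -387.2    5. ]
(18, 325) 0.005 [ 366.1 -426.2    5. ]
(5, 230) 0.005 [ 369.4 -326.     5. ]
```

Roll 1 is upright at (581,-263). The carrier from the wrist view is about (500,-319), yaw 2°. Next is the roll at (650,-36).

drive_tool(
  steps=[
    [0, 1.2, -3.5, 0, 1],
    [0, 1.3, -3.8, 0, 1],
    [0, 1.3, -3.8, 0, 1],
    [0, 1.3, -3.8, 0, 1],
    [0, 1.3, -3.8, 0, 1],
    [0, 1.3, -3.8, 0, 1],
    [0.5, 0, 0, -8, 1],
    [0.5, 0, 0, -8, 1],
    [0.5, 0, 0, -8, 1],
    [0.5, 0, 0, -8, 1],
  ],
)

```text
time: 8.0
eef_pos: [0.6461, -0.0337, 0.1078]
tcp_rot: [0.328, 0.627, -0.328, 0.626]
contact_force: [-0.8, -0.3, 0.3]
opening: 0.999
```

drive_tool(
  steps=[
    [0.5, 0, 0, -8, 1],
    [0, 0, 0, -8, 1],
    [0, 0, 0, -8, 1],
    [0, 0, 0, -8, 1],
    [0, 0, 0, -8, 1],
    [0, 0, 0, -8, 1],
    [0, 0, 0, -8, 1],
    [0, 0, 0, 0, 1],
  ],
)

```text
time: 8.8
eef_pos: [0.6461, -0.034, 0.1032]
tcp_rot: [-0.002, 0.708, 0.003, 0.706]
contact_force: [-0.5, 0.0, -0.4]
opening: 0.999
```

```bash
cat >> h.py <<'E'
def see(x,y,near=60):
    b=grab('wrist')
    for r in rolls(b,.021): print(np.round(r,0))
    rr=[r for r in rolls(b,.021) if np.hypot(r[0]-x,r[1]-y)<near]
    for r in rr: go(r[0],r[1],8.5,r[4]+90)
E
python3 - <<'E'
from h import *
see(650,-36,40)
E
```

```text
[803. 130.  38.  21.  76. 448. 375.]
[ 756. -108.   47.   24.   33.  158.  324.]
[651. -34.  83.  43.   1. 252. 196.]
[560. -52.  82.  41.  -5. 226.  60.]
t 8.85 tcp [646.2 -34.1 103.3] jaw 90.2 q6 -1.78 F [-0.4  0.1 -0.1] open 1.00 axis [-0.002  0.    -1.   ]
->tool shift cm [ 9.48 -0.02  0.52] turn -0.9
```

drive_tool(
  steps=[
    [3, 0, 0.5, -0.9, 1],
    [3, 0, 0, 0, 1],
    [2, 0, 0, 0, 1],
    [1, 0, 0, 0, 1],
    [0.4, 0, 0, 0, 1],
    [0, 0, 0, 0, 0],
    [0, 0, 0, 0, 0],
    [0, 0, 0, 0, 0],
    [0, 0, 0, 0, 0],
    [0, 0, 0, 0, 0],
  ],
  force=20,
)

```text
time: 9.85
eef_pos: [0.6532, -0.0343, 0.0121]
tcp_rot: [-0.008, 0.706, 0.008, 0.708]
contact_force: [-0.2, 0.3, 4.8]
opening: 0.492
```

drive_tool(
  steps=[
    [-2, 0, 0, 0, 0],
    [-4, 0, 0, 0, 0],
    [-4, 0, 0, 8.1, 0],
    [0, 0, 0, 8.1, 0],
    [0, 0, 0, 8.1, 0],
    [0, 0, 0, 8.1, 0],
    [0, 0, 0, 8.1, 0],
    [0, 0, 0, 8.1, 0],
    [0, 0, 0, 8.1, 0],
    [0, 0, 0, 8.1, 0],
  ],
)

```text
time: 10.85
eef_pos: [0.6516, -0.0341, 0.1098]
tcp_rot: [0.374, 0.6, -0.374, 0.6]
contact_force: [-0.2, -0.1, -1.5]
opening: 0.49
```

drive_tool(
  steps=[
    [0, 0, 0, 8.1, 0],
    [0, 0, 0, 8.1, 0],
    [0, 0, 0, 8.1, 0],
    [0, 0, 0, 0, 0],
  ],
)

```text
time: 11.25
eef_pos: [0.6516, -0.0341, 0.1098]
tcp_rot: [0.49, 0.51, -0.49, 0.509]
contact_force: [0.6, -0.0, -0.9]
opening: 0.488
```

Run:
```python
from h import *
go(582,-366,105,2)
```

```text
t 11.25 tcp [651.6 -34.1 109.8] jaw 2.2 q6 -0.25 F [ 0.6 -0.  -0.9] open 0.49 axis [-0.001  0.    -1.   ]
->tool shift cm [ 0.48 -8.23 32.9 ] turn 0.2
```

drive_tool(
  steps=[
    [0, -0.9, 3.5, 0, 0],
    [0, -1, 4, 0, 0],
    [0, -1, 4, 0, 0],
    [0, -1, 4, 0, 0],
    [0, -1, 4, 0, 0],
    [0, -1, 4, 0, 0],
    [0, -1, 4, 0, 0],
    [0, -1, 4, 0, 0],
    [0, -0.3, 1.4, 0, 0],
    [0, 0, 0, 0, 0],
  ],
)

```text
time: 12.25
eef_pos: [0.582, -0.368, 0.1101]
tcp_rot: [0.491, 0.509, -0.491, 0.509]
contact_force: [-0.3, 0.0, -1.4]
opening: 0.489
```

drive_tool(
  steps=[
    [3, -0.1, 0, 0, 0],
    [3, 0, 0, 0, 0],
    [2, 0, 0, 0, 0],
    [1, 0, 0, 0, 0],
    [0.5, 0, 0, 0, 0],
    [0, 0, 0, 0, 0],
  ],
)

```text
time: 12.85
eef_pos: [0.5821, -0.3652, 0.0153]
tcp_rot: [0.49, 0.51, -0.49, 0.51]
contact_force: [-0.1, -0.5, -0.6]
opening: 0.492
```

Run:
```python
from h import *
go(582,-366,13,2)
```

```text
t 12.85 tcp [ 582.1 -365.2   15.3] jaw 2.3 q6 -0.75 F [-0.1 -0.5 -0.6] open 0.49 axis [-0.  0. -1.]
->tool shift cm [ 0.23 -0.01  0.08] turn 0.3
```

drive_tool(
  steps=[
    [0.3, 0, 0, 0, 0],
    [0, 0, 0, 0, 0.66],
    [0, 0, 0, 0, 0.66],
    [0, 0, 0, 0, 0.66],
    [-1, 0, 0, 0, 0.66],
    [-3, 0, 0, 0, 0.66],
    [-4, 0, 0, 0, 0.66],
    [-2, 0, 0, 0, 0.8],
    [0, -0.1, -3.2, 0, 1],
    [0, -0.1, -4, 0, 1],
  ],
)

```text
time: 13.85
eef_pos: [0.5778, -0.2958, 0.1154]
tcp_rot: [0.491, 0.507, -0.491, 0.511]
contact_force: [0.4, 1.1, -0.2]
opening: 1.002
```

drive_tool(
  steps=[
    [0, -0.2, -4, 0, 1],
    [0, -0.2, -4, 0, 1],
    [0, -0.1, -4, 0, 1],
    [0, -0.1, -4, 0, 1],
    [0, -0.1, -4, 0, 1],
    [0, -0.2, -4, 0, 1],
    [0, 0, 0, -8, 1],
    [0, 0, 0, -8, 1],
    [0, 0, 0, -8, 1],
    [0, 0, 0, -8, 1],
  ],
)

```text
time: 14.85
eef_pos: [0.5591, -0.0546, 0.1135]
tcp_rot: [0.329, 0.625, -0.329, 0.626]
contact_force: [1.1, 0.2, 0.0]
opening: 0.999
```

drive_tool(
  steps=[
    [0, 0, 0, -8, 1],
    [0, 0, 0, -8, 1],
    [0, 0, 0, -8, 1],
    [0, 0, 0, -8, 1],
    [0, 0, 0, -8, 1],
    [0, 0, 0, -8, 1],
    [0, 0, 0, 0, 1],
  ],
)

```text
time: 15.55
eef_pos: [0.559, -0.0549, 0.1133]
tcp_rot: [0.048, 0.705, -0.048, 0.706]
contact_force: [-1.0, -0.6, 0.4]
opening: 1.003
```

Run:
```python
from h import *
see(559,-53,40)
```

```text
[750.  92.  39.  21.  69. 449. 376.]
[ 581. -252.   33.    8.  -20.    4.  247.]
[562. -51.  84.  43.  -2. 258. 188.]
[466.  40.  51.  46.   5. 377.  31.]
[470. -56.  81.  44.   4. 231.  57.]
t 15.60 tcp [559.  -54.9 113.2] jaw 82.0 q6 -1.71 F [-0.2 -0.   0.5] open 1.00 axis [ 0.001 -0.    -1.   ]
->tool shift cm [10.47  0.48  0.25] turn -5.8
```

drive_tool(
  steps=[
    [3, 0.4, 0.25, -5.8, 1],
    [3, 0, 0, 0, 1],
    [2.5, 0, 0, 0, 1],
    [1.5, 0, 0, 0, 1],
    [0.4, 0, 0, 0, 1],
    [0, 0, 0, 0, 0],
    [0, 0, 0, 0, 0],
    [0, 0, 0, 0, 0],
    [0, 0, 0, 0, 0],
    [0, 0, 0, 0, 0],
  ],
  force=20,
)

```text
time: 16.6
eef_pos: [0.563, -0.0513, 0.0101]
tcp_rot: [0.012, 0.706, -0.013, 0.708]
contact_force: [-0.1, 1.3, 6.0]
opening: 0.489
```

drive_tool(
  steps=[
    [-2, 0, 0, 0, 0],
    [-4, 0, 0, 0, 0],
    [-4, 0, 0, 7.8, 0],
    [0, 0, 0, 7.8, 0],
    [0, 0, 0, 7.8, 0],
    [0, 0, 0, 7.8, 0],
    [0, 0, 0, 7.8, 0],
    [0, 0, 0, 7.8, 0],
    [0, 0, 0, 7.8, 0],
    [0, 0, 0, 7.8, 0],
  ],
)

```text
time: 17.6
eef_pos: [0.5614, -0.0511, 0.1081]
tcp_rot: [0.378, 0.597, -0.379, 0.597]
contact_force: [0.6, 1.0, -0.3]
opening: 0.492
```

drive_tool(
  steps=[
    [0, 0, 0, 7.8, 0],
    [0, 0, 0, 7.8, 0],
    [0, 0, 0, 7.8, 0],
    [0, 0, 0, 0, 0],
  ],
)

```text
time: 18.0
eef_pos: [0.5615, -0.0511, 0.1081]
tcp_rot: [0.49, 0.51, -0.49, 0.509]
contact_force: [-1.1, 0.5, -0.6]
opening: 0.491
```

Run:
```python
from h import *
go(502,-369,108,2)
```

```text
t 18.00 tcp [561.5 -51.1 108.1] jaw 2.2 q6 -0.31 F [-1.1  0.5 -0.6] open 0.49 axis [-0. -0. -1.]
->tool shift cm [ 2.000e-02 -7.170e+00  3.154e+01] turn 0.2
```

drive_tool(
  steps=[
    [0, -0.8, 3.5, 0, 0],
    [0, -0.9, 4, 0, 0],
    [0, -0.9, 4, 0, 0],
    [0, -0.9, 4, 0, 0],
    [0, -0.9, 4, 0, 0],
    [0, -0.9, 4, 0, 0],
    [0, -0.9, 4, 0, 0],
    [0, -0.9, 3.5, 0, 0],
    [0, -0.1, 0.5, 0, 0],
    [0, 0, 0, 0, 0],
  ],
)

```text
time: 19.0
eef_pos: [0.5014, -0.3695, 0.1081]
tcp_rot: [0.49, 0.51, -0.49, 0.509]
contact_force: [-0.4, 0.6, -0.7]
opening: 0.486
```

drive_tool(
  steps=[
    [3, 0, 0, 0, 0],
    [3, 0, 0, 0, 0],
    [2, 0, 0, 0, 0],
    [1, 0, 0, 0, 0],
    [0.5, 0, 0, 0, 0],
    [0.2, 0, 0, 0, 0],
  ],
)

```text
time: 19.6
eef_pos: [0.5024, -0.3681, 0.0116]
tcp_rot: [0.49, 0.51, -0.49, 0.51]
contact_force: [-0.1, -1.0, -0.2]
opening: 0.486
```

Run:
```python
from h import *
go(502,-369,11,2)
```

```text
t 19.60 tcp [ 502.4 -368.1   11.6] jaw 2.3 q6 -0.83 F [-0.1 -1.  -0.2] open 0.49 axis [ 0. -0. -1.]
->tool shift cm [ 0.06 -0.05  0.09] turn 0.3
```

drive_tool(
  steps=[
    [0.1, 0, 0, 0, 0],
    [0, 0, 0, 0, 0.66],
    [0, 0, 0, 0, 0.66],
    [0, 0, 0, 0, 0.66],
    [-1, 0, 0, 0, 0.66],
    [-3, 0, 0, 0, 0.66],
    [-4, 0, 0, 0, 0.66],
    [-2, 0, 0, 0, 0.8],
    [0, -0.2, -3.3, 0, 1],
    [0, -0.2, -4, 0, 1],
  ],
)

```text
time: 20.6
eef_pos: [0.496, -0.2972, 0.1131]
tcp_rot: [0.491, 0.507, -0.491, 0.511]
contact_force: [1.7, 0.5, 0.6]
opening: 1.003
```

drive_tool(
  steps=[
    [0, -0.3, -4, 0, 1],
    [0, -0.3, -4, 0, 1],
    [0, -0.2, -4, 0, 1],
    [0, -0.3, -4, 0, 1],
    [0, -0.2, -4, 0, 1],
    [0, -0.3, -4, 0, 1],
    [0, 0, 0, -8.4, 1],
    [0, 0, 0, -8.4, 1],
    [0, 0, 0, -8.4, 1],
    [0, 0, 0, -8.4, 1],
  ],
)

```text
time: 21.6
eef_pos: [0.4702, -0.0566, 0.1114]
tcp_rot: [0.32, 0.63, -0.32, 0.631]
contact_force: [0.3, -0.7, 0.1]
opening: 1.005
```

drive_tool(
  steps=[
    [0, 0, 0, -8.4, 1],
    [0, 0, 0, -8.4, 1],
    [0, 0, 0, -8.4, 1],
    [0, 0, 0, -8.4, 1],
    [0, 0, 0, -8.4, 1],
    [0, 0, 0, -8.4, 1],
    [0, 0, 0, -8, 1],
    [0, 0, 0, 0, 1],
  ],
)

```text
time: 22.4
eef_pos: [0.4702, -0.0568, 0.1112]
tcp_rot: [-0.026, 0.706, 0.026, 0.707]
contact_force: [-0.2, 0.6, 0.4]
opening: 0.997
```

Run:
```python
from h import *
see(470,-56,50)
```

```text
[471. -56.  83.  43.   6. 253. 188.]
[455.  42.  83.  46.  -4. 390. 177.]
t 22.45 tcp [470.2 -56.8 111.1] jaw 94.0 q6 -1.98 F [ 0.1 -0.  -0.2] open 1.00 axis [ 0.001 -0.    -1.   ]
->tool shift cm [10.26  0.06  0.09] turn -1.7
```

drive_tool(
  steps=[
    [3, 0.1, 0.1, -1.7, 1],
    [3, 0, 0, 0, 1],
    [2.5, 0, 0, 0, 1],
    [1.2, 0, 0, 0, 1],
    [0.4, 0, 0, 0, 1],
    [0, 0, 0, 0, 0],
    [0, 0, 0, 0, 0],
    [0, 0, 0, 0, 0],
    [0, 0, 0, 0, 0],
    [0, 0, 0, 0, 0],
  ],
  force=20,
)

```text
time: 23.45
eef_pos: [0.472, -0.0559, 0.0108]
tcp_rot: [-0.037, 0.705, 0.036, 0.707]
contact_force: [-1.3, 0.5, 5.0]
opening: 0.487
```

drive_tool(
  steps=[
    [-2, 0, 0, 0, 0],
    [-4, 0, 0, 0, 0],
    [-4, 0, 0, 8.5, 0],
    [0, 0, 0, 8.5, 0],
    [0, 0, 0, 8.5, 0],
    [0, 0, 0, 8.5, 0],
    [0, 0, 0, 8.5, 0],
    [0, 0, 0, 8.5, 0],
    [0, 0, 0, 8.5, 0],
    [0, 0, 0, 8.5, 0],
  ],
)

```text
time: 24.45
eef_pos: [0.4707, -0.0556, 0.1094]
tcp_rot: [0.367, 0.605, -0.367, 0.605]
contact_force: [0.1, -0.2, -0.8]
opening: 0.492
```

drive_tool(
  steps=[
    [0, 0, 0, 8.5, 0],
    [0, 0, 0, 8.5, 0],
    [0, 0, 0, 8.5, 0],
    [0, 0, 0, 0, 0],
  ],
)

```text
time: 24.85
eef_pos: [0.4707, -0.0556, 0.1094]
tcp_rot: [0.489, 0.51, -0.489, 0.51]
contact_force: [-0.3, -0.7, -0.8]
opening: 0.495
```

Run:
```python
from h import *
go(498,-268,108,2)
```

```text
t 24.85 tcp [470.7 -55.6 109.4] jaw 2.4 q6 -0.37 F [-0.3 -0.7 -0.8] open 0.49 axis [ 0. -0. -1.]
->tool shift cm [ 0.14  1.83 21.34] turn 0.4
```

drive_tool(
  steps=[
    [0, 0.3, 3.4, 0, 0],
    [0, 0.3, 4, 0, 0],
    [0, 0.4, 4, 0, 0],
    [0, 0.3, 4, 0, 0],
    [0, 0.4, 4, 0, 0],
    [0, 0.1, 1.9, 0.4, 0],
    [0, 0, 0, 0, 0],
    [3, 0, 0, 0, 0],
    [3, 0, 0, 0, 0],
    [2, 0, 0, 0, 0],
  ],
)

```text
time: 25.85
eef_pos: [0.4964, -0.265, 0.0271]
tcp_rot: [0.491, 0.511, -0.49, 0.508]
contact_force: [-0.1, 0.8, -0.6]
opening: 0.489
```

drive_tool(
  steps=[
    [1, 0, 0, 0, 0],
    [0.5, 0, 0, 0, 0],
    [0.2, 0, 0, 0, 0],
    [0, 0, 0, 0, 0],
  ],
)

```text
time: 26.25
eef_pos: [0.4984, -0.2677, 0.0132]
tcp_rot: [0.491, 0.508, -0.491, 0.509]
contact_force: [0.7, 1.0, -0.4]
opening: 0.488
```

Run:
```python
from h import *
go(498,-268,11.5,2)
```

```text
t 26.25 tcp [ 498.4 -267.7   13.2] jaw 2.0 q6 -0.71 F [ 0.7  1.  -0.4] open 0.49 axis [ 0.001 -0.001 -1.   ]
->tool shift cm [ 0.17 -0.04  0.03] turn 0.0
```

drive_tool(
  steps=[
    [0.15, 0, 0, 0, 0],
    [0, 0, 0, 0, 0.66],
    [0, 0, 0, 0, 0.66],
    [0, 0, 0, 0, 0.66],
    [-1, 0, 0, 0, 0.66],
    [-3, 0, 0, 0, 0.66],
    [-4, 0, 0, 0, 0.66],
    [-2, 0, 0, 0, 0.8],
    [0, -0.4, -3.2, 0, 1],
    [0, -0.4, -4, 0, 1],
  ],
)

```text
time: 27.25
eef_pos: [0.4883, -0.1971, 0.1134]
tcp_rot: [0.492, 0.506, -0.492, 0.51]
contact_force: [0.8, 0.8, -0.4]
opening: 1.003
```

drive_tool(
  steps=[
    [0, -0.4, -4, 0, 1],
    [0, -0.4, -4, 0, 1],
    [0, -0.4, -4, 0, 1],
    [0, -0.4, -4, 0, 1],
    [0, -0.5, -4, 0, 1],
    [0, -0.4, -4, 0, 1],
    [0, 0, 0, -8.4, 1],
    [0, 0, 0, -8.4, 1],
    [0, 0, 0, -8.4, 1],
    [0, 0, 0, -8.4, 1],
  ],
)

```text
time: 28.25
eef_pos: [0.4541, 0.0432, 0.1117]
tcp_rot: [0.321, 0.63, -0.321, 0.63]
contact_force: [-0.1, 0.3, -0.6]
opening: 1.005
```

drive_tool(
  steps=[
    [0, 0, 0, -8.4, 1],
    [0, 0, 0, -8.4, 1],
    [0, 0, 0, -8.4, 1],
    [0, 0, 0, -8.4, 1],
    [0, 0, 0, -8.4, 1],
    [0, 0, 0, -8.4, 1],
    [0, 0, 0, 0, 1],
  ],
)

```text
time: 28.95
eef_pos: [0.4541, 0.043, 0.1116]
tcp_rot: [0.025, 0.706, -0.025, 0.707]
contact_force: [0.0, 0.3, 0.7]
opening: 0.999
```

Run:
```python
from h import *
see(454,42,50)
```

```text
[456.  39.  83.  41.  -2. 248. 186.]
t 29.00 tcp [454.1  43.  111.5] jaw 85.8 q6 -1.63 F [-0.2  0.6  0.2] open 1.00 axis [ 0.001 -0.    -1.   ]
->tool shift cm [10.3  -0.37  0.24] turn -2.0
```

drive_tool(
  steps=[
    [3, -0.4, 0.2, -2, 1],
    [3, 0, 0, 0, 1],
    [2.5, 0, 0, 0, 1],
    [1.2, 0, 0, 0, 1],
    [0.4, 0, 0, 0, 1],
    [0, 0, 0, 0, 0],
    [0, 0, 0, 0, 0],
    [0, 0, 0, 0, 0],
    [0, 0, 0, 0, 0],
    [0, 0, 0, 0, 0],
  ],
  force=20,
)

```text
time: 30.0
eef_pos: [0.4568, 0.0388, 0.0114]
tcp_rot: [0.012, 0.706, -0.012, 0.708]
contact_force: [-1.8, 0.7, 6.6]
opening: 0.492
```

drive_tool(
  steps=[
    [-2, 0, 0, 0, 0],
    [-4, 0, 0, 0, 0],
    [-4, 0, 0, 7.8, 0],
    [0, 0, 0, 7.8, 0],
    [0, 0, 0, 7.8, 0],
    [0, 0, 0, 7.8, 0],
    [0, 0, 0, 7.8, 0],
    [0, 0, 0, 7.8, 0],
    [0, 0, 0, 7.8, 0],
    [0, 0, 0, 7.8, 0],
  ],
)

```text
time: 31.0
eef_pos: [0.4555, 0.0389, 0.11]
tcp_rot: [0.379, 0.597, -0.378, 0.597]
contact_force: [0.4, -0.0, -0.6]
opening: 0.492
```

drive_tool(
  steps=[
    [0, 0, 0, 7.8, 0],
    [0, 0, 0, 7.8, 0],
    [0, 0, 0, 7.8, 0],
    [0, 0, 0, 0, 0],
  ],
)

```text
time: 31.4
eef_pos: [0.4555, 0.0389, 0.11]
tcp_rot: [0.49, 0.509, -0.49, 0.51]
contact_force: [0.0, -0.3, -0.8]
opening: 0.488
```

Run:
```python
from h import *
go(419,-271,108,2)
```

```text
t 31.40 tcp [455.5  38.9 110. ] jaw 2.2 q6 -0.18 F [ 0.  -0.3 -0.8] open 0.49 axis [ 0. -0. -1.]
->tool shift cm [ 0.2  -4.84 30.82] turn 0.2
```

drive_tool(
  steps=[
    [0, -0.6, 3.8, 0, 0],
    [0, -0.6, 4, 0, 0],
    [0, -0.6, 4, 0, 0],
    [0, -0.7, 4, 0, 0],
    [0, -0.6, 4, 0, 0],
    [0, -0.6, 4, 0, 0],
    [0, -0.6, 4, 0, 0],
    [0, -0.5, 3, 0, 0],
    [0, 0, 0, 0, 0],
    [0, 0, 0, 0, 0],
  ],
)

```text
time: 32.4
eef_pos: [0.4192, -0.2709, 0.1097]
tcp_rot: [0.49, 0.51, -0.49, 0.509]
contact_force: [0.7, -0.0, -1.2]
opening: 0.494
```

drive_tool(
  steps=[
    [3, 0, 0, 0, 0],
    [3, 0, 0, 0, 0],
    [2, 0, 0, 0, 0],
    [1, 0, 0, 0, 0],
    [0.5, 0, 0, 0, 0],
    [0.2, 0, 0, 0, 0],
    [0, 0, 0, 0, 0],
  ],
)

```text
time: 33.1
eef_pos: [0.4201, -0.2709, 0.0136]
tcp_rot: [0.49, 0.509, -0.49, 0.51]
contact_force: [0.7, -0.9, 0.1]
opening: 0.49
```

Run:
```python
from h import *
go(419,-271,12.4,2)
```

```text
t 33.10 tcp [ 420.1 -270.9   13.6] jaw 2.2 q6 -0.82 F [ 0.7 -0.9  0.1] open 0.49 axis [ 0.001 -0.001 -1.   ]
->tool shift cm [ 0.12 -0.11  0.  ] turn 0.2
```

drive_tool(
  steps=[
    [0.1, 0, 0, 0, 0],
    [0, 0, 0, 0, 0.66],
    [0, 0, 0, 0, 0.66],
    [0, 0, 0, 0, 0.66],
    [-1, 0, 0, 0, 0.66],
    [-3, 0, 0, 0, 0.66],
    [-4, 0, 0, 0, 0.66],
    [-4, 1.5, 1, 0, 0.8],
    [-4, 1.5, 1, 0, 1],
    [-4, 1.5, 1, 0, 1],
  ],
)

```text
time: 34.1
eef_pos: [0.4659, -0.2991, 0.2146]
tcp_rot: [0.49, 0.509, -0.49, 0.51]
contact_force: [0.7, -1.0, 0.3]
opening: 1.002
```

drive_tool(
  steps=[
    [-4, 1.5, 1, 0, 1],
    [-4, 1.5, 1, 0, 1],
    [-2, 0.5, 1, 0, 1],
    [0, 0, 1, 0, 1],
    [0, 0, 0, 0, 1],
    [0, 0, 0, 0, 1],
  ],
)

```text
time: 34.7
eef_pos: [0.5009, -0.3369, 0.3092]
tcp_rot: [0.491, 0.511, -0.49, 0.508]
contact_force: [0.4, -1.3, -0.4]
opening: 1.0
```

Run:
```python
from h import *
import pickle
st(); b=grab('wrist','w4.png'); pickle.dump(b,open('w4.pkl','wb'))
for r in rolls(b,.022): print(np.round(r,0))
pickle.dump(grab('scene','s4.png'),open('s4.pkl','wb'))
```

```text
t 34.70 tcp [ 500.9 -336.9  309.2] jaw 2.2 q6 -0.80 F [ 0.4 -1.3 -0.4] open 1.00 axis [-0.003  0.003 -1.   ]
[ 504. -369.   81.   43.  -88.  252.  172.]
[ 583. -332.  188.   43.  -87.  314.  144.]
[ 500. -268.   80.   43.  -89.  252.   92.]
[ 421. -271.   81.   43.   89.  189.   92.]
[ 771. -162.   72.   27.    1.  485.    9.]
```

View pics/w4.png

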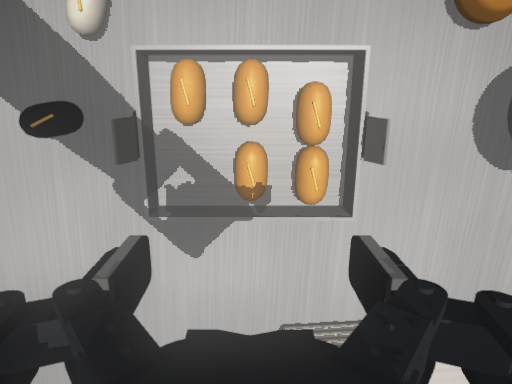

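Run:
```python
from h import *
import pickle
b=pickle.load(open('w4.pkl','rb')); d={'w':b}
print(rect(d,[('w',132.5,46,-1,1,.052),('w',370,46,1,1,.052),('w',354,217,1,-1,.052),('w',147,217,-1,-1,.052)],.135,.105,.052,[.5,-.319,0]))
cv2.imwrite('pics/c4.png',np.hstack([cv2.resize(b['frame'][30:230,95:395,::-1],None,fx=2.,fy=2.,interpolation=cv2.INTER_CUBIC)]))
s=pickle.load(open('s4.pkl','rb'))['frame'][170:320,80:230,::-1]
cv2.imwrite('pics/c4.png',np.vstack([cv2.resize(b['frame'][35:228,115:390,::-1],(550,386),interpolation=cv2.INTER_CUBIC)]))
cv2.imwrite('pics/c4.png',np.hstack([cv2.resize(b['frame'][35:228,115:390,::-1],(550,386),interpolation=cv2.INTER_CUBIC)[:, 200:],cv2.resize(s,(386,386),interpolation=cv2.INTER_CUBIC)]))
```

```text
(array([ 0.50096373, -0.32010528,  0.03696537]), array([-1.6, -2. ,  1.2, -1.9,  1.9,  3.1, -1.5,  2.6]))
```

View pics/c4.png

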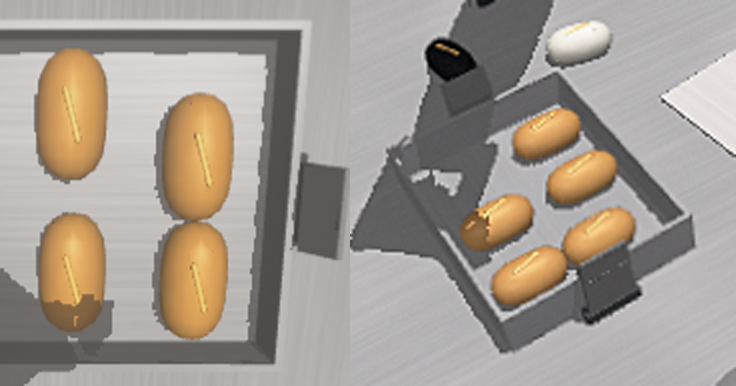

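Both views show all five rolls flat in one layer. The roll I placed first was knocked about 3 cm towards its neighbour but is still flat. I'm happy with that and will move on to the cover.

drive_tool(
  steps=[
    [0, 0.4, -4, 0, 1],
    [0, 0.4, -4.7, 0, 1],
    [0, 0.4, -4.7, 0, 1],
    [0, 0.4, -4.7, 0, 1],
    [0, 0.4, -4.7, 0, 1],
    [0, 0.4, -4.7, 0, 1],
    [0, 0.4, -4.7, 0, 1],
    [0, 0.4, -4.7, 0, 1],
    [0, 0.5, -4.7, 0, 1],
    [0, 0.5, -4.7, 0, 1],
  ],
)

```text
time: 35.8
eef_pos: [0.5251, 0.1287, 0.3106]
tcp_rot: [0.49, 0.51, -0.491, 0.509]
contact_force: [0.2, -1.2, -0.0]
opening: 0.996
```

drive_tool(
  steps=[
    [0, 0.5, -4.7, 0, 1],
    [0, 0.5, -4.7, 0, 1],
    [0, 0.5, -4.7, 0, 1],
    [0, 0.4, -4.7, 0, 1],
    [0, 0, 0, 7.4, 1],
    [0, 0, 0, 0, 1],
    [0, 0, 0, 0, 1],
  ],
)

```text
time: 36.5
eef_pos: [0.5374, 0.3149, 0.3107]
tcp_rot: [-0.521, -0.478, 0.522, -0.477]
contact_force: [-0.1, -0.6, -0.3]
opening: 1.0
```

Run:
```python
from h import *
import pickle
st(); b=grab('wrist','w5.png'); pickle.dump(b,open('w5.pkl','wb'))
```

```text
t 36.50 tcp [537.4 314.9 310.7] jaw -5.1 q6 0.46 F [-0.1 -0.6 -0.3] open 1.00 axis [-0.002 -0.001 -1.   ]
```

View pics/w5.png

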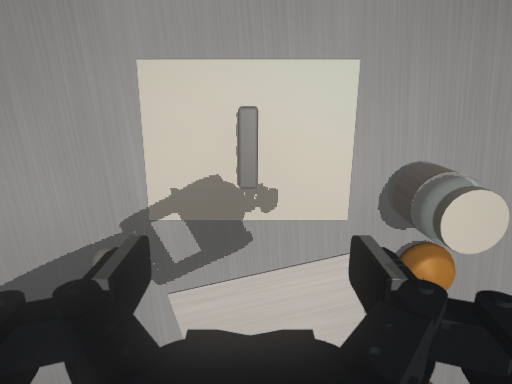

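Run:
```python
from h import *
import pickle
b=pickle.load(open('w5.pkl','rb')); d={'w':b}
f,r=rect(d,[('w',138,60,-1,1,.014),('w',359.5,60,1,1,.014),('w',349,220,1,-1,.014),('w',149,220,-1,-1,.014)],.14,.107,.014,[.537,.317,-.09]);print(f,r)
s=-(np.pi/2)
print(pt(b,248.5,107,.054),pt(b,249,186,.054))
go(f[0]*1000,f[1]*1000,24,np.degrees(f[2]))
# scale test with carrier
```

```text
[ 0.53631382  0.31610951 -0.08740875] [-1.5 -0.3  1.6 -0.5 -0.9  0.7  0.8  0.6]
[0.54061779 0.36637359 0.054     ] [0.53273997 0.27082123 0.054     ]
t 36.55 tcp [537.7 314.5 311.2] jaw -5.1 q6 0.46 F [ 0.1 -0.3  0. ] open 1.00 axis [-0.001 -0.001 -1.   ]
->tool shift cm [28.72 -0.12 -0.17] turn -0.1
```

drive_tool(
  steps=[
    [5, -0.1, -0.2, 0, 1],
    [5, 0, 0, 0, 1],
    [5, 0, 0, 0, 1],
    [5, 0, 0, 0, 1],
    [4, 0, 0, 0, 1],
    [2.5, 0, 0, 0, 1],
    [1.5, 0, 0, 0, 1],
    [0.7, 0, 0, 0, 1],
    [0, 0, 0, 0, 1],
    [0, 0, 0, 0, 1],
  ],
)

```text
time: 37.55
eef_pos: [0.5386, 0.3177, 0.0268]
tcp_rot: [0.523, 0.476, -0.521, 0.477]
contact_force: [0.5, -0.0, 0.5]
opening: 0.997
```

drive_tool(
  steps=[
    [0, 0, 0, 0, 0.1],
    [0, 0, 0, 0, 0.1],
    [0, 0, 0, 0, 0.1],
    [0, 0, 0, 0, 0],
    [0, 0, 0, 0, 0],
    [0, 0, 0, 0, 0],
    [0, 0, 0, 0, 0],
    [0, 0, 0, 0, 0],
  ],
  force=60,
)

```text
time: 38.35
eef_pos: [0.5375, 0.3176, 0.0254]
tcp_rot: [0.522, 0.477, -0.522, 0.477]
contact_force: [-1.4, 0.4, 3.7]
opening: 0.271
```

Run:
```python
from h import *
import pickle
st()
b=pickle.load(open('w4.pkl','rb')); d={'w':b}
print((pt(b,132.5,46,.052)*1000).round(1),(pt(b,370,46,.052)*1000).round(1))
print('hooks',[(pt(b,u,138,.06)*1000).round(1) for u in (138,363)])
c,s=np.cos(.037),np.sin(.037)
for P in [(501,-319.5)]:
  for a,e in [(-135,105),(135,105),(135,-105),(-135,-105),(-130,-100),(130,-100)]:
    print(a,e,proj(b,[(P[0]+a*c-e*s)/1000,(P[1]+a*s+e*c)/1000,.052]).round(1))
```

```text
t 38.35 tcp [537.5 317.6  25.4] jaw -5.2 q6 0.46 F [-1.4  0.4  3.7] open 0.27 axis [ 0.001  0.    -1.   ]
[ 363.9 -222.2   52. ] [ 630.9 -212.2   52. ]
hooks [array([ 368. , -324.6,   60. ]), array([ 632.9, -314.4,   60. ])]
-135 105 [130.9  43.4]
135 105 [371.3  43.5]
135 -105 [356.  219.7]
-135 -105 [145.5 219.2]
-130 -100 [149.1 215.5]
130 -100 [352.4 216. ]
```

drive_tool(
  steps=[
    [-1, 0, 0, 0, 0],
    [-2, 0, 0, 0, 0],
    [-3, 0, 0, 0, 0],
    [-3, 0, 0, 0, 0],
    [-3, 0, 0, 0, 0],
    [-3, 0, 0, 0, 0],
    [-2, 0, 0, 0, 0],
    [0, 0, 0, -3.6, 0],
    [0, 0, 0, -3.6, 0],
    [0, 0, 0, 0, 0],
  ],
)

```text
time: 39.35
eef_pos: [0.5365, 0.3169, 0.1941]
tcp_rot: [0.491, 0.509, -0.492, 0.508]
contact_force: [0.4, -0.2, -2.7]
opening: 0.271
```

Run:
```python
from h import *
go(501,-319.5,195,2.1)
```

```text
t 39.35 tcp [536.5 316.9 194.1] jaw 2.0 q6 0.34 F [ 0.4 -0.2 -2.7] open 0.27 axis [-0.001 -0.001 -1.   ]
->tool shift cm [-3.000e-02 -5.770e+00  6.348e+01] turn -0.1
```

drive_tool(
  steps=[
    [0, -0.1, 1.5, 0, 0],
    [0, -0.3, 3, 0, 0],
    [0, -0.3, 3.7, 0, 0],
    [0, -0.3, 3.7, 0, 0],
    [0, -0.3, 3.7, 0, 0],
    [0, -0.4, 3.7, 0, 0],
    [0, -0.4, 3.7, 0, 0],
    [0, -0.4, 3.7, 0, 0],
    [0, -0.3, 3.7, 0, 0],
    [0, -0.3, 3.7, 0, 0],
  ],
)

```text
time: 40.35
eef_pos: [0.5169, -0.0267, 0.1944]
tcp_rot: [0.491, 0.508, -0.492, 0.508]
contact_force: [1.4, -0.6, -1.8]
opening: 0.275
```

drive_tool(
  steps=[
    [0, -0.3, 3.7, 0, 0],
    [0, -0.3, 3.7, 0, 0],
    [0, -0.4, 3.7, 0, 0],
    [0, -0.4, 3.7, 0, 0],
    [0, -0.4, 3.7, 0, 0],
    [0, -0.3, 3.7, 0, 0],
    [0, -0.3, 3.6, 0, 0],
    [0, -0.2, 2, 0, 0],
    [0, -0.1, 1.5, 0, 0],
    [0, 0, 0, 0, 0],
  ],
)

```text
time: 41.35
eef_pos: [0.5008, -0.3196, 0.1946]
tcp_rot: [0.492, 0.508, -0.492, 0.508]
contact_force: [-0.2, 0.9, -2.3]
opening: 0.268
```

Run:
```python
from h import *
import pickle
go(501,-319.5,110,2.1)
d={n:grab(n,n+'6.png') for n in ('scene','side')}
pickle.dump(d,open('c6.pkl','wb'))
```

```text
t 41.35 tcp [ 500.8 -319.6  194.6] jaw 1.9 q6 -0.77 F [-0.2  0.9 -2.3] open 0.27 axis [-0.  0. -1.]
->tool shift cm [ 8.46  0.02 -0.  ] turn -0.2
```

drive_tool(
  steps=[
    [2, 0, 0, -0.2, 0],
    [2.5, 0, 0, 0, 0],
    [2, 0, 0, 0, 0],
    [1.2, 0, 0, 0, 0],
    [0.7, 0, 0, 0, 0],
    [0, 0, 0, 0, 0],
  ],
)

```text
time: 42.05
eef_pos: [0.5013, -0.3173, 0.1102]
tcp_rot: [0.49, 0.51, -0.49, 0.509]
contact_force: [0.6, 0.0, -2.3]
opening: 0.271
```

Run:
```python
from h import *
import pickle
st()
d={n:grab(n) for n in ('scene','side')}
pickle.dump(d,open('c7.pkl','wb'))
a=d['scene']['frame'][175:315,80:230,::-1];b=d['side']['frame'][180:330,250:430,::-1]
cv2.imwrite('pics/m7.png',np.hstack([cv2.resize(a,(400,373),interpolation=cv2.INTER_CUBIC),cv2.resize(b,(400,373),interpolation=cv2.INTER_CUBIC)]))
```

```text
t 42.05 tcp [ 501.3 -317.3  110.2] jaw 2.3 q6 -0.77 F [ 0.6  0.  -2.3] open 0.27 axis [-0.001  0.001 -1.   ]
```

View pics/m7.png

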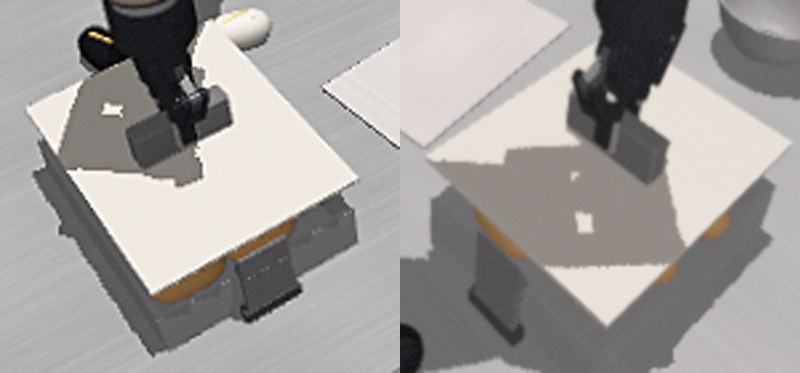

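Run:
```python
from h import *
import pickle
d=pickle.load(open('c7.pkl','rb')); z=.0988
print('scene',rect(d,[('scene',214.2,241.8,1,1,z),('scene',138.1,284.9,1,-1,z),('scene',89.4,215.1,-1,-1,z)],.14,.107,z,[.5,-.319,.04]))
print('side',rect(d,[('side',426.4,237.1,1,-1,z),('side',343.6,311.1,-1,-1,z),('side',262.2,243.1,-1,1,z)],.14,.107,z,[.5,-.319,.04]))
# carrier in side0/scene: predicted top corners for two hypotheses, edges drawn for numeric check
c0=pickle.load(open('c0.pkl','rb'))['side']
for P in [(501,-320),(505,-319)]:
  c,s=np.cos(.037),np.sin(.037)
  print(P,[proj(c0,[(P[0]+a*c-e*s)/1000,(P[1]+a*s+e*c)/1000,.052]).round(1).tolist() for a,e in [(-135,105),(135,105),(135,-105),(-135,-105)]])
im=cv2.imread('pics/side0.png')[205:330,255:425]
cv2.imwrite('pics/m8.png',cv2.resize(im,None,fx=4.5,fy=4.5,interpolation=cv2.INTER_CUBIC))
```

```text
scene (array([ 0.50446846, -0.31590146,  0.04382132]), array([ 1. , -0.6, -0.8,  0.2, -0.1,  0.2]))
side (array([ 0.50173307, -0.31704022,  0.04435178]), array([ 0.6, -0.2,  0.3,  0. , -0.8, -0.2]))
(501, -320) [[264.1, 258.5], [344.1, 208.1], [420.1, 254.4], [341.0, 325.8]]
(505, -319) [[265.2, 257.4], [344.9, 207.3], [420.7, 253.3], [342.1, 324.2]]
```

View pics/m8.png

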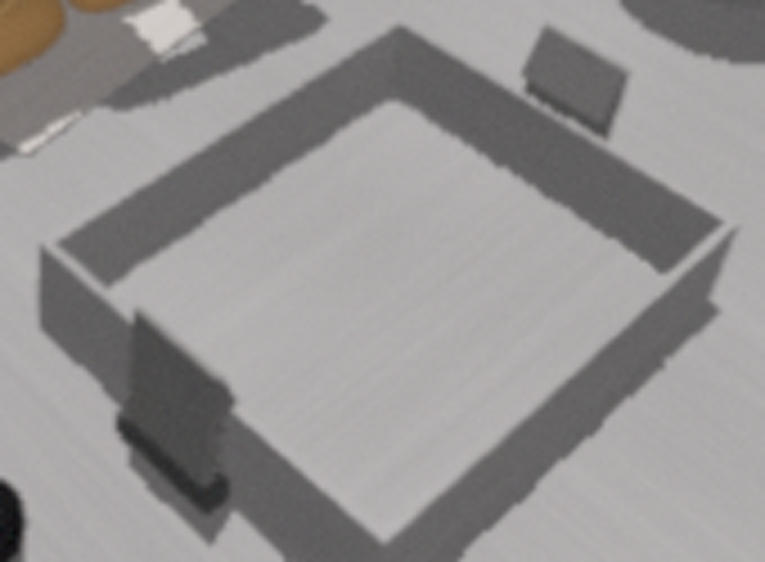

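Run:
```python
from h import *
import pickle
d=pickle.load(open('c0.pkl','rb')); z=.052
L=[('side',264.3,259.4,-1,1,z),('side',343.9,210.8,1,1,z),('side',419,255.7,1,-1,z)]
print(rect(d,L,.135,.105,z,[.5,-.319,.04]))
S=[('scene',85+342/4.5,180+80/4.5,-1,1,z),('scene',85+577/4.5,180+330/4.5,1,1,z),('scene',85+245/4.5,180+517/4.5,1,-1,z),('scene',85+47/4.5,180+218/4.5,-1,-1,z)]
print(rect(d,S[1:],.135,.105,z,[.5,-.319,.04]))
go(501,-320.5,110,2.1)
```

```text
(array([ 0.49698069, -0.32229398,  0.03600947]), array([-1. ,  0.5, -0.1, -1.7,  1.1,  0.2]))
(array([ 0.50404693, -0.31769014,  0.03312894]), array([ 0.5,  0.1,  0. ,  0.3, -0.6, -0.7]))
t 42.15 tcp [ 502.1 -318.5  112. ] jaw 2.2 q6 -0.77 F [ 0.  -0.1 -2.1] open 0.27 axis [ 0.001 -0.001 -1.   ]
->tool shift cm [ 0.2  -0.11  0.2 ] turn 0.1
```

drive_tool(
  steps=[
    [0.5, -0.2, 0.3, 0.4, 0],
    [0.7, 0, 0, 0, 0],
    [0.7, 0, 0, 0, 0],
    [0.5, 0, 0, 0, 0],
    [0.4, 0, 0, 0, 0],
    [0, 0, 0, 0, 0],
  ],
)

```text
time: 42.75
eef_pos: [0.5002, -0.322, 0.0836]
tcp_rot: [0.492, 0.507, -0.492, 0.508]
contact_force: [0.2, -0.2, 0.8]
opening: 0.27
```

Run:
```python
from h import *
go(500,-320.5,70,2.1); print(readout.get_state()['wrist_torque'].round(2))
```

```text
t 42.75 tcp [ 500.2 -322.    83.6] jaw 1.8 q6 -0.77 F [ 0.2 -0.2  0.8] open 0.27 axis [ 0.001 -0.001 -1.   ]
->tool shift cm [ 1.36 -0.01 -0.15] turn -0.3
[-0.06 -0.04  0.07]
```

drive_tool(
  steps=[
    [0.3, 0, -0.1, 0, 0],
    [0.3, 0, 0, 0, 0],
    [0, 0, 0, 0, 0],
  ],
)

```text
time: 43.05
eef_pos: [0.5014, -0.3222, 0.0801]
tcp_rot: [0.492, 0.506, -0.492, 0.51]
contact_force: [-0.7, 0.0, 8.4]
opening: 0.271
```

drive_tool(
  steps=[
    [0.3, 0, 0, 0, 0],
    [0.3, 0, 0, 0, 0],
    [0, 0, 0, 0, 0],
  ],
)

```text
time: 43.35
eef_pos: [0.5019, -0.3228, 0.0749]
tcp_rot: [0.493, 0.505, -0.492, 0.511]
contact_force: [-7.1, -0.8, 11.9]
opening: 0.271
```

drive_tool(
  steps=[
    [0.3, 0, 0, 0, 0],
    [0, 0, 0, 0, 0],
    [0, 0, 0, 0, 0],
  ],
)

```text
time: 43.65
eef_pos: [0.4999, -0.3216, 0.0693]
tcp_rot: [0.491, 0.507, -0.492, 0.509]
contact_force: [-0.7, -2.0, 6.3]
opening: 0.266
```

drive_tool(
  steps=[
    [0.3, 0, 0, 0, 0],
    [0.2, 0, 0, 0, 0],
    [0, 0, 0, 0, 0],
  ],
)

```text
time: 43.95
eef_pos: [0.4999, -0.3216, 0.0693]
tcp_rot: [0.491, 0.509, -0.493, 0.508]
contact_force: [-11.4, 5.6, 28.8]
opening: 0.269
```

Run:
```python
from h import *
import pickle
st();print(readout.get_state()['wrist_torque'].round(2))
d={n:grab(n) for n in ('scene','side')}
pickle.dump(d,open('c9.pkl','wb'))
a=d['scene']['frame'][175:315,80:230,::-1];b=d['side']['frame'][180:330,250:430,::-1]
cv2.imwrite('pics/m9.png',np.hstack([cv2.resize(a,(400,373),interpolation=cv2.INTER_CUBIC),cv2.resize(b,(400,373),interpolation=cv2.INTER_CUBIC)]))
```

```text
t 43.95 tcp [ 499.9 -321.6   69.3] jaw 1.9 q6 -0.77 F [-11.4   5.6  28.8] open 0.27 axis [-0.002 -0.001 -1.   ]
[0.95 2.2  0.  ]
```

View pics/m9.png

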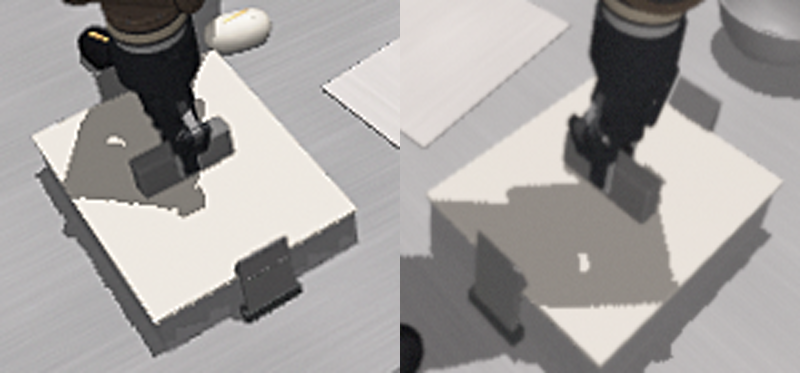

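It is hard-stopped at TCP 69.3 mm, where home predicts 69.4, and both hooks stand over the plate. I'll unload, release and retreat.

drive_tool(
  steps=[
    [-0.3, 0, 0, 0, 0],
    [-0.1, 0, 0, 0, 0],
    [0, 0, 0, 0, 0.7],
    [0, 0, 0, 0, 0.7],
    [0, 0, 0, 0, 0.7],
    [0, 0, 0, 0, 0.7],
    [-1, 0, 0, 0, 0.7],
    [-3, 0, 0, 0, 0.7],
    [-4, 0, 0, 0, 0.7],
    [-4, 0, 0, 0, 0.8],
  ],
)

```text
time: 45.05
eef_pos: [0.4992, -0.3201, 0.1882]
tcp_rot: [0.492, 0.508, -0.492, 0.507]
contact_force: [1.7, -0.0, -0.0]
opening: 0.8
```

drive_tool(
  steps=[
    [-4, 0, 0, 0, 1],
    [-4, 0, 0, 0, 1],
    [-3, 0, -3, 0, 1],
    [0, 0, -4, 0, 1],
    [0, 0, -4, 0, 1],
    [0, 0, -4, 0, 1],
    [0, 0, -4, 0, 1],
    [0, 0, -4, 0, 1],
    [0, 0, -3, 0, 1],
    [0, 0, 0, 0, 1],
  ],
)

```text
time: 46.05
eef_pos: [0.4909, -0.0575, 0.2977]
tcp_rot: [0.491, 0.509, -0.49, 0.509]
contact_force: [-0.3, -0.0, 0.1]
opening: 0.997
```

Run:
```python
from h import *
import pickle
st()
d={n:grab(n) for n in ('scene','side')}
pickle.dump(d,open('c10.pkl','wb'))
a=d['scene']['frame'][175:315,80:230,::-1];b=d['side']['frame'][180:330,250:430,::-1]
cv2.imwrite('pics/m10.png',np.hstack([cv2.resize(a,(400,373),interpolation=cv2.INTER_CUBIC),cv2.resize(b,(400,373),interpolation=cv2.INTER_CUBIC)]))
```

```text
t 46.05 tcp [490.9 -57.5 297.7] jaw 2.1 q6 -0.36 F [-0.3 -0.   0.1] open 1.00 axis [ 0.001  0.001 -1.   ]
```

View pics/m10.png

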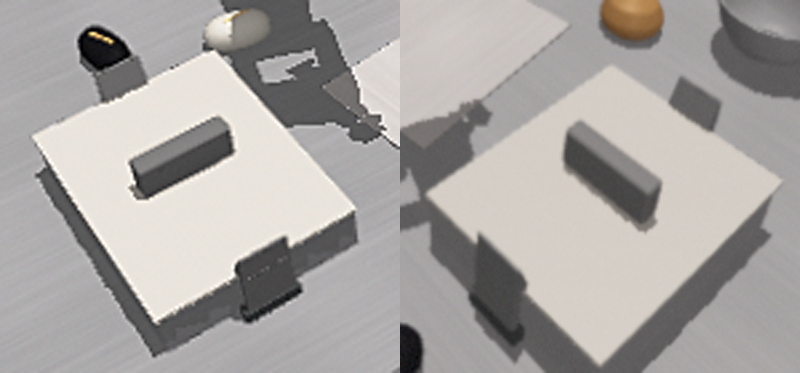

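Corners and hooks are unchanged after release, so the cover is level and captured.

Run:
```python
from h import *
for r in rolls(grab('wrist'),.021): print(np.round(r,0))
print(sign_off())
```

```text
[ 777. -135.   91.   80.  -25.  460.  210.]
[765.  97.  69.  51. -25. 489.  21.]
the job is handed in; nothing more can be done
None
```

All five finger rolls that were present are in the carrier, flat side down in one layer, and the cover is pressed on and latched. Each roll was gripped with 20 N. The job was handed in at about 46 s of the 210 s, and the hand-in reports no verdict.

- **Rolls:** the view before covering showed all five flat. The roll I placed first had been knocked about 3 cm and sat end to end against its neighbour. I left it there because it was still flat and inside the box.
- **Cover:** it stopped hard at a tool height of 69.3 mm, against 69.4 mm predicted for fully home. The peak push I read was about 29 N, slightly over the 10–25 N given; it came after the hooks had clicked, to make sure the cover was home. After release, both camera views showed it level with a hook over each end, unchanged.
- **Bystanders:** the last wrist picture showed no roll left in view on the sheet. Both buns are where they started, as far as that view shows them. The jar was never approached closely, but I did not measure it again.
- **Disagreement between checks:** the cameras differed by about 5 mm on the carrier's position. I averaged them, and the cover went on within its play.

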